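Shut the marked air valve in the covered valve box

ROBOT

A 6-joint arm with a two-finger parallel gripper is mounted at the origin on a cart in front of the work surface, level with it; the furniture and walls round the work are solid. World frame = base frame: x ahead of the robot, y to its left, z up, the work surface at z = 0. Lengths are in m, angles in degrees, forces in N, time in s.
With the tool pointing down it reaches from about 0.25 to 0.725 m from the base axis. Payload 9.7 kg.
Tool frame: the origin (TCP) lies between the finger pads; the fingertips stand 19 mm ahead of it and the grasp point (between the pads) is the TCP; z points along the fingers, y is the line along which they close (so a half turn about z gives the same grasp; the last joint's range is limited). The gripper opens to 85 mm and grips with 20 to 120 N. Pads are 22 mm wide; open, the fingers measure 114 mm over their backs; the gripper's body (76 mm by 85 mm) begins 54 mm behind the grasp point. The pads swing forward as they close: fully open they stand 13 mm farther back than shut.
Start: joints at [-63.426, 4.979, 10.078, 95.1, 0, 90], TCP at [0.246, -0.492, 0.25] pointing down, gripper open.
Joint ranges: [-179.16, 179.16], [-48.56, 103.87], [-65.8, 70.77], [-126.05, 130.52], [-82.76, 87.17], [-180, 180]. Speed limits (degrees/s): [127.2, 127.2, 147.25, 180, 180, 180].

INTERFACE

Orientations are given as [roll, pitch, yaw] about the fixed x, y, z axes, in that order (R = Rz(yaw) Ry(pitch) Rx(roll)).
In Python, from workcell import telemetry, camera, calibration, workorder gives the robot as it stands.
- The arm moves only by the tool play_rows, never from a script. Its argument "increments" is a list of rows, each a list of 3 entries, a list of its own where there are three numbers: the shift along the tool's x, y, z in mm, then the turn, a rotation vector about the tool's x, y, z in degrees, then the closure, from 0 (fully open) to 1 (shut). In form: [[[x, y, z], [ax, ay, az], jaw], ...]. A call has 1 to 20 rows; each row is the pose to reach, as a shift and turn from the pose commanded when the call began, along the tool's axes at that moment; what a row does not reach only later rows make up. A row lasts 1/10 s, in which the tool goes at most 50 mm and 8.59 degrees, less where a joint would pass 70% of its speed; a pose out of reach is approached as far as the arm can. A call with a gripper value outside its range is refused whole. The fingers move at their own pace and stop on an object; "grip_force" is the grip in N (left out, the last holds). Time passes only in rows, so rows that repeat a pose let the fingers close. It gives the time, the measured TCP pose, the force, the opening and the grip force at its end, in the units of the state.
- telemetry.get_obs(): the state, without advancing time (a new reading comes with each control period).
- camera(name): name is "scene" or "top" or "wrist"; returns (picture, depth): 400x640x3 uint8, red, green, blue; 400x640 float32, m along the optical axis (not along the pixel's ray), 0 where there is no reading.
- calibration(name): a dict with "vertical_fov" (degrees; the focal length in pixels is half the picture's height over the tangent of half this angle, whatever the lens; pixels are square), "cx", "cy" (the principal point, pixels), "rvec" (rotation vector, rad) and "tvec" (3), from world to camera coordinates, as OpenCV has them; the wrist camera has in their place "hand_eye" (4x4, takes a point from camera to tool coordinates, whose origin is the TCP and whose axes are the flange's). Camera axes: x right, y down, z forward; pixel columns grow to the right and rows downward; lengths in m; the calibration is good to about 2 mm. A picture is of the moment at which its call begins: read the wrist's pose just before it. calibration takes no time and is no camera call.
- workorder.job_done(): hands the job in; it is judged then, once.
The state is a dict: "time": time; "q": joint angles; "qd": joint speeds; "joint_efforts": joint torques, N m; "ee_pos": TCP position; "tcp_rot": TCP orientation; "wrist_force": force on the tool from outside, world axes, zero at the start; "torque": the same for the moment, N m; "opening": finger opening in m; "grasp_force": force on a finger pad.
Only numpy, scipy, OpenCV 4.12 (cv2) and the standard library are available. Lean on these libraries where they do the work, as an engineer would, in place of code of your own. Each camera call takes 0.05 s, during which the arm holds its last target. There are 200 camera calls.

TASK

Shut off one air line at the grey valve box: push the sliding cover all the way back by its upright lug to uncover the two valve handles, then push the handle that has a round disc on its end shut, a quarter turn from pointing at the box's front to pointing to its right, until it stops. Only push gently with the fingertips: grip or lift nothing. Leave the plain straight handle and the things standing round the box as they are, and leave the cover open.

Things in the scene. Friction and masses are not known exactly. Their poses are not given: they have to be found in the camera images.
- valve_box: Grey compressed-air valve box fixed on the worktop, 280 mm deep (x) x 260 mm wide (y) x 71 mm tall. Origin: on the worktop under the centre of its front well; x points into the bench away from the front wall, y to the box's left, z up. The open well spans x -69..+75 mm, y -124..+124 mm, its floor is 6 mm above the worktop; front wall top at 60 mm, side wall tops at 71 mm. The closed rear compartment spans x +75..+205 mm, its top at 60 mm. All the work is done from above.
- cover (a joint): How far the cover has been slid back, m: 0 = fully over the well, 0.13 = fully back against its stop, on top of the rear compartment. It slides along the box's +x only, cannot be lifted, needs about 2 N to slide and stays where it is left.
- cover_lug (a point): Middle of the front face of the upright push lug on the aluminium sliding cover. The face is upright, 110 mm wide (along the box's y) and 22 mm tall, square to the box's x; this point is 11 mm below the lug's top (87 mm above the worktop) and 10 mm above the cover's flat top (66 mm above the worktop). The lug slopes down behind. In front of it lies 70 mm of flat cover. Push it along the box's +x.
- valve_disc: The brass quarter-turn valve in the well that carries the handle with the round disc. It is at the left or the right of the well (which one varies), the two valves 100 mm apart. Fixed; axes parallel to the box's. A copper pipe along x runs under it, its top 28 mm above the worktop; the brass collars reach to 33 mm.
- handle_disc_hinge (a point): On the upright turning axis of the handle with the disc, at the handle's mid-height (47 mm above the worktop).
- handle_disc_tip (a point): Centre of the disc, at mid-height, 45 mm from the turning axis: a steel disc 32 mm across and 14 mm tall (40..54 mm above the worktop) on a bar 11 mm wide and 12 mm tall. This is the marked handle, the one to shut.
- handle_disc (a joint): Angle of the marked handle, rad: 0 = open, pointing to the box's front wall (-x) along its pipe; 1.571 = shut, against its stop, pointing to the box's right (-y) across its pipe. It starts between 0 and 0.2, needs about 0.07 N m to turn and stays where it is left. To shut it, push the disc from its left (+y) side towards the right and then round towards the back.
- handle_plain_tip (a point): A point on the other, plain handle, mid-height, 45 mm from its turning axis: a straight steel bar 11 mm wide, 12 mm tall, reaching 58 mm from its axis, with no disc. It starts pointing to the front (at most 0.2 rad to the right) and must be left as it is.
- white_pot: Bystander, loose beside the box: white lidded pot, 48 mm across, 49 mm tall. Origin at the centre of its underside.
- stone_segment: Bystander, loose beside the box: small tan stone tooth model, 21 x 34 x 23 mm. Origin at the centre of its underside.
- stack_model: Bystander, loose beside the box: stacked tan, blue, white and black dental model, 66 x 76 x 64 mm. Origin at the centre of its underside.
- grey_cup: Bystander, loose beside the box: small grey cup on a foot, 34 mm across, 26 mm tall. Origin at the centre of its underside.
- burner_cap: Bystander, loose beside the box: tan round cap, 22 mm across, 24 mm tall. Origin at the centre of its underside.
- mixing_tip: Bystander, loose beside the box: white mixing nozzle with a yellow collar, lying, 13 x 56 mm. Origin at the centre of its underside.

How it is judged (in metres and radians):
On the way, in this order (a step that is already met when the one before it is completed fails the run):
1. the cover is slid all the way back, the marked handle still open (value of joint cover above 0.115 m and value of joint handle_disc below 0.6 rad), for 0.2 s.
2. the handle with the disc is pushed shut (value of joint handle_disc above 1.47 rad and value of joint cover above 0.105 m), for 0.2 s.
At the end, for the whole second after the job is handed in: The cover is back (at least 105 of its 130 mm), the handle with the disc is within 0.1 rad of its shut stop and at rest, the plain handle's bar has moved less than 10 mm, and every loose thing round the box is within 15 mm of where it stood (all of step 2 and velocity of joint handle_disc below 0.05 rad/s and distance of handle_plain_tip from where it was at the start of the episode below 0.01 m and distance of each of white_pot, stone_segment, stack_model, grey_cup, burner_cap, mixing_tip from where it was at the start of the episode below 0.015 m); the robot touches nothing.
It fails at once if the plain handle was pushed (10 mm or more) (distance of handle_plain_tip from where it was at the start of the episode above 0.01 m).
It fails at once if a bystander was shoved, carried or lifted (15 mm or more) (distance of any of white_pot, stone_segment, stack_model, grey_cup, burner_cap, mixing_tip from where it was at the start of the episode above 0.015 m).
It fails at once if the marked valve was gripped or pushed roughly (over 35 N) (contact force between the fingers and valve_disc above 35 N).
It fails at once if the box or its cover was gripped or pushed roughly (over 45 N) (contact force between the fingers and valve_box above 45 N).
It also fails if it takes over 48 s, if anything falls off the work surface, if the arm or the gripper's body presses on something with over 40 N, if the wrist force passes 120 N, or if a joint passes its speed limit or range.

## Working session

There is one attempt and no reset: what is moved stays moved. The work goes in short steps, Python scripts to look and compute and a tool call to move; the robot and the scene stay as the last step left them, time stands still between calls to the robot, and variables do not carry over. Pictures are saved under pics/ and viewed, at most 10 in all, crops included, and the job is handed in when it is done.

Besides the shell and the picture viewer there is one more tool, called after "Request:" in YAML: its name, and indented under it one key for each argument. play_rows: Moves the arm, as the interface text tells. Its arguments: {"type":"object","properties":{"increments":{"type":"array"},"grip_force":{"type":"number"}},"required":["increments"]}

```bash
mkdir -p pics; ls; cat > h.py <<'E'
import numpy as np, cv2
from workcell import telemetry, camera, calibration, workorder
def K(c):
    f=200/np.tan(np.radians(c['vertical_fov'])/2); return np.array([[f,0,c['cx']],[0,f,c['cy']],[0,0,1]])
def pts(name,depth):
    c=calibration(name); k=K(c); R=cv2.Rodrigues(np.array(c['rvec'],float))[0]; t=np.array(c['tvec'],float).ravel()
    v,u=np.mgrid[:400,:640]; p=np.stack([(u-k[0,2])/k[0,0]*depth,(v-k[1,2])/k[1,1]*depth,depth],-1)
    return (p-t)@R
E
python3 - <<'E'
from h import *
print(telemetry.get_obs())
for n in ['top','scene']:
    im,d=camera(n); cv2.imwrite(f'pics/{n}0.png',im[...,::-1]); np.savez(f'{n}0.npz',im=im,d=d); print(calibration(n))
E
```

```text
pics
{'time': 0.0, 'q': array([-6.34256740e+01,  5.01028913e+00,  1.00341097e+01,  9.50998226e+01,
        8.32267484e-04,  8.99996470e+01]), 'qd': array([ 0.04689683, -0.08765422,  0.03416616, -0.04292186,  0.06254847,
       -0.00847815]), 'joint_efforts': array([ 1.85251236e-03, -5.20391786e+01,  4.64803827e+01,  1.64413213e-02,
        3.07722974e-05,  4.24608402e-05]), 'ee_pos': array([ 0.24595694, -0.49170623,  0.24958775]), 'tcp_rot': array([-1.79923998e+02, -8.32735011e-04,  2.65746779e+01]), 'wrist_force': array([ 0.023397  , -0.62895314,  0.25112395]), 'torque': array([-0.02791488, -0.01082623,  0.01082861]), 'grasp_force': 0.0, 'opening': 0.08546786618739717}
{'vertical_fov': 51.35700314484713, 'cx': 319.9777814756143, 'cy': 200.92425814867968, 'rvec': array([ 2.14031716, -2.11807122,  0.23583231]), 'tvec': array([0.01079833, 0.58171333, 0.88189457])}
{'vertical_fov': 51.40161638253245, 'cx': 321.7415665832487, 'cy': 201.98747197419158, 'rvec': array([ 2.37996765, -0.74411033,  0.27963501]), 'tvec': array([-0.46996802,  0.31567909,  0.78809883])}
```

View pics/top0.png

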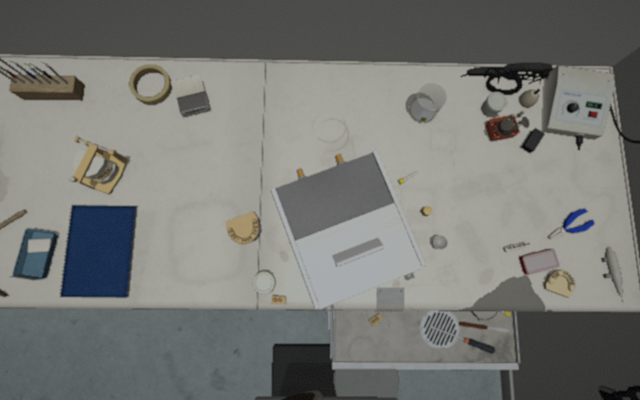

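View pics/scene0.png

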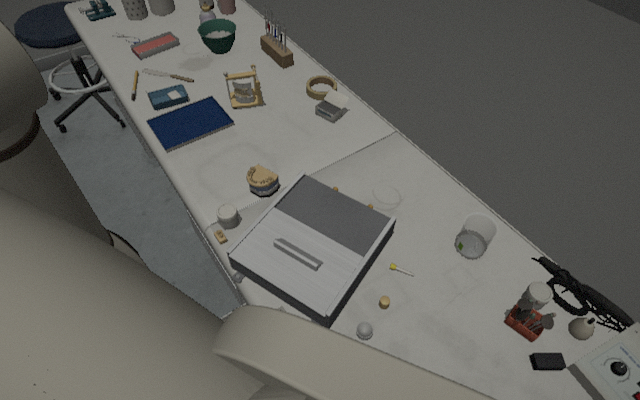

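The top view shows the box with corners near (273,188), (378,153), (423,265) and (318,307). The lug is near (358,250), and the bystanders stand to the left and right of the box. Next I fit the box pose from depth.

```bash
python3 - <<'E'
from h import *
for n in ['top','scene']:
    z=np.load(n+'0.npz'); d=z['d']; P=pts(n,d); ok=(d>0)
    for p in ([(290,130+0),(300,250+30),(320,200),(360,250),(215,180)] if n=='top' else [(300,255),(330,200),(300,285)]): print(n,p,P[p[1],p[0]].round(4))
    m=((P[...,2]>0.045)&(P[...,2]<0.1)&ok).astype(np.uint8)
    nl,lab,st,ce=cv2.connectedComponentsWithStats(m)
    i=lab[250,360] if n=='top' else lab[255,300]
    q=P[lab==i]; r=cv2.minAreaRect((q[:,:2]*1000).astype(np.float32)); print('box',len(q),r,'\n',cv2.boxPoints(r).round(1), np.percentile(q[:,2],[5,30,50,70,95]).round(4))
    l=P[(lab==i)&(P[...,2]>0.076)]; r=cv2.minAreaRect((l[:,:2]*1000).astype(np.float32)); print('lug',len(l),r,'\n',cv2.boxPoints(r).round(1),l[:,2].max(), l.mean(0))
    print('table z',np.median(P[ok&(abs(P[...,2])<.02)][:,2]))
E
```

```text
top (290, 130) [ 0.7715  0.0913 -0.0013]
top (300, 280) [0.4063 0.0601 0.002 ]
top (320, 200) [0.5822 0.017  0.0647]
top (360, 250) [ 0.47   -0.0693  0.0835]
top (215, 180) [ 0.6413  0.2689 -0.0015]
box 14845 ((522.7293090820312, -41.91755676269531), (284.3228759765625, 259.44622802734375), 21.602327346801758) 
 [[ 342.8   26.4]
 [ 438.3 -214.9]
 [ 702.7 -110.2]
 [ 607.1  131. ]] [0.0594 0.0624 0.066  0.0678 0.0734]
lug 460 ((519.3766479492188, -44.344940185546875), (242.737060546875, 250.2135467529297), 20.79842758178711) 
 [[ 361.5   29.5]
 [ 450.3 -204.4]
 [ 677.3 -118.2]
 [ 588.4  115.7]] 0.09366968217580961 [ 0.46477563 -0.06469053  0.08424758]
table z 0.0014589060221550296
scene (300, 255) [ 0.4621 -0.0799  0.0885]
scene (330, 200) [0.6106 0.0201 0.0601]
scene (300, 285) [ 0.4314 -0.1259  0.0648]
box 13450 ((520.941650390625, -41.823638916015625), (285.35040283203125, 260.66259765625), 21.653329849243164) 
 [[ 340.2   26.7]
 [ 436.4 -215.6]
 [ 701.6 -110.3]
 [ 605.5  132. ]] [0.0582 0.0612 0.0653 0.0666 0.0722]
lug 396 ((461.77960205078125, -65.19332885742188), (19.342527389526367, 110.05979919433594), 21.040470123291016) 
 [[ 433.   -17.3]
 [ 472.5 -120. ]
 [ 490.6 -113.1]
 [ 451.   -10.4]] 0.09130539544204214 [ 0.45976238 -0.06773827  0.08367371]
table z 0.00037008654677895745
```

Request:
play_rows:
  increments:
    - [[30,-24,0],[0,0,0],1]
    - [[65,-54,0],[0,0,1],1]
    - [[100,-82,0],[0,0,2],1]
    - [[135,-111,0],[0,0,3],1]
    - [[170,-140,0],[0,0,4],1]
    - [[205,-169,0],[0,0,5],1]
    - [[240,-197,0],[0,0,5],1]
    - [[275,-226,20],[0,0,5],1]
    - [[310,-255,40],[0,0,5],1]
    - [[335,-275,60],[0,0,5],1]
    - [[349,-287,80],[0,0,5],1]
    - [[349,-287,100],[0,0,5],1]
    - [[349,-287,100],[0,0,5],1]
    - [[349,-287,100],[0,0,5],1]
  grip_force: 20

```text
time: 1.5
ee_pos: [0.4295, -0.0792, 0.1505]
tcp_rot: [-180.0, 0.0, 21.6]
wrist_force: [-0.0, 0.4, 0.9]
opening: 0.0003
grasp_force: 0.0
```

Request:
play_rows:
  increments:
    - [[0,0,20],[0,0,0],1]
    - [[0,0,40],[0,0,0],1]
    - [[0,0,52],[0,0,0],1]
    - [[0,0,57],[0,0,0],1]
    - [[0,0,57],[0,0,0],1]
    - [[3,0,57],[0,0,0],1]
    - [[6,0,57],[0,0,0],1]
    - [[9,0,57],[0,0,0],1]
    - [[12,0,57],[0,0,0],1]
    - [[15,0,57],[0,0,0],1]
    - [[18,0,57],[0,0,0],1]
    - [[21,0,57],[0,0,0],1]
    - [[25,0,57],[0,0,0],1]
    - [[30,0,57],[0,0,0],1]

```text
time: 2.9
ee_pos: [0.4578, -0.0679, 0.0933]
tcp_rot: [-180.0, 0.0, 21.6]
wrist_force: [-2.1, -0.5, 0.1]
opening: -0.0003
grasp_force: 1.1
```

Request:
play_rows:
  increments:
    - [[6,0,0],[0,0,0],1]
    - [[12,0,0],[0,0,0],1]
    - [[18,0,0],[0,0,0],1]
    - [[24,0,0],[0,0,0],1]
    - [[30,0,0],[0,0,0],1]
    - [[36,0,0],[0,0,0],1]
    - [[42,0,0],[0,0,0],1]
    - [[48,0,0],[0,0,0],1]
    - [[54,0,0],[0,0,0],1]
    - [[60,0,0],[0,0,0],1]
    - [[66,0,0],[0,0,0],1]
    - [[72,0,0],[0,0,0],1]
    - [[78,0,0],[0,0,0],1]
    - [[84,0,0],[0,0,0],1]
    - [[90,0,0],[0,0,0],1]
    - [[95,0,0],[0,0,0],1]
    - [[99,0,0],[0,0,0],1]
    - [[102,0,0],[0,0,0],1]
    - [[104,0,0],[0,0,0],1]
    - [[104,0,0],[0,0,0],1]

```text
time: 4.9
ee_pos: [0.5547, -0.0298, 0.0932]
tcp_rot: [180.0, -0.0, 21.6]
wrist_force: [1.4, -0.3, -0.1]
opening: 0.0002
grasp_force: 0.0
```

Request:
play_rows:
  increments:
    - [[2,0,0],[0,0,0],1]
    - [[4,0,0],[0,0,0],1]
    - [[5,0,0],[0,0,0],1]
    - [[6,0,0],[0,0,0],1]
    - [[6,0,0],[0,0,0],1]

```text
time: 5.4
ee_pos: [0.5601, -0.0276, 0.0933]
tcp_rot: [180.0, -0.0, 21.6]
wrist_force: [-0.8, -1.2, 0.0]
opening: -0.0001
grasp_force: 0.5
```

Request:
play_rows:
  increments:
    - [[1,0,0],[0,0,0],1]
    - [[2,0,0],[0,0,0],1]
    - [[3,0,0],[0,0,0],1]
    - [[3,0,0],[0,0,0],1]

```text
time: 5.8
ee_pos: [0.563, -0.0265, 0.0933]
tcp_rot: [180.0, -0.0, 21.6]
wrist_force: [-1.0, -0.6, 0.4]
opening: -0.0001
grasp_force: 0.5
```

```bash
python3 - <<'E'
from h import *
im,d=camera('scene'); P=pts('scene',d)
O=np.array([.4615,-.066]); c,s=np.cos(np.radians(21.6)),np.sin(np.radians(21.6))
B=(P[...,:2]-O)@np.array([[c,-s],[s,c]])*1000
# lug rear half (finger hides front): use cover front edge z>62
z=P[...,2]*1000
np.savez('s1.npz',im=im,d=d); cv2.imwrite('pics/s1.png',cv2.resize(im[150:350,200:420,::-1],None,fx=3,fy=3,interpolation=cv2.INTER_CUBIC)[:600])
for y in [-100,-80,80,100]:
    m=(abs(B[...,1]-y)<8)&(z>62)&(z<70)&(B[...,0]>-60); print(y,np.percentile(B[m][:,0],[0,2,5]).round(1))
E
```

```text
-100 [47.8 50.4 54.8]
-80 [47.9 49.9 54.7]
80 [48.4 49.6 52.1]
100 [48.3 49.5 52.8]
```

Request:
play_rows:
  increments:
    - [[1,0,0],[0,0,0],1]
    - [[2,0,0],[0,0,0],1]
    - [[2,0,0],[0,0,0],1]

```text
time: 6.15
ee_pos: [0.5648, -0.0257, 0.0933]
tcp_rot: [180.0, -0.0, 21.6]
wrist_force: [-0.5, -0.6, -0.3]
opening: 0.0002
grasp_force: 0.6
```

Request:
play_rows:
  increments:
    - [[0.5,0,0],[0,0,0],1]
    - [[1,0,0],[0,0,0],1]
    - [[1,0,0],[0,0,0],1]

```text
time: 6.45
ee_pos: [0.565, -0.0256, 0.0933]
tcp_rot: [-180.0, 0.1, 21.6]
wrist_force: [-5.4, -2.2, 2.5]
opening: 0.0005
grasp_force: 2.8
```

Request:
play_rows:
  increments:
    - [[0.5,0,0],[0,0,0],1]
    - [[1,0,0],[0,0,0],1]
    - [[1,0,0],[0,0,0],1]

```text
time: 6.75
ee_pos: [0.5651, -0.0256, 0.0933]
tcp_rot: [-180.0, 0.2, 21.5]
wrist_force: [-9.1, -4.9, 4.4]
opening: 0.0
grasp_force: 5.4
```

Request:
play_rows:
  increments:
    - [[-6,0,0],[0,0,0],1]
    - [[-12,0,0],[0,0,0],1]
    - [[-20,0,-30],[0,0,0],1]
    - [[-40,0,-70],[0,0,0],1]
    - [[-70,0,-110],[0,0,0],1]
    - [[-100,0,-140],[0,0,0],1]
    - [[-130,0,-150],[0,0,0],1]
    - [[-150,0,-150],[0,0,0],1]
    - [[-150,0,-150],[0,0,0],1]
    - [[-150,0,-150],[0,0,0],1]
    - [[-150,0,-150],[0,0,0],1]

```text
time: 7.85
ee_pos: [0.4275, -0.08, 0.243]
tcp_rot: [-180.0, -0.0, 21.6]
wrist_force: [0.0, 0.7, 1.1]
opening: 0.0002
grasp_force: 0.0
```

```bash
python3 - <<'E'
from h import *
o=telemetry.get_obs(); print(o['ee_pos'],o['tcp_rot'],calibration('wrist'))
im,d=camera('wrist'); np.savez('w1.npz',im=im,d=d,pos=o['ee_pos'],rot=o['tcp_rot']); cv2.imwrite('pics/w1.png',im[...,::-1])
im,d=camera('scene'); np.savez('s2.npz',im=im,d=d); cv2.imwrite('pics/s2.png',cv2.resize(im[150:350,200:440,::-1],None,fx=3,fy=3,interpolation=cv2.INTER_CUBIC))
E
```

```text
[ 0.42745266 -0.0799756   0.24299776] [-1.79988567e+02 -1.03468487e-02  2.15856754e+01] {'vertical_fov': 62.150742390640545, 'cx': 316.1984768083319, 'cy': 198.91015897458252, 'hand_eye': array([[-2.02787836e-04, -9.51213721e-01, -3.08532682e-01,
         7.99296131e-02],
       [ 9.99999719e-01, -4.15747745e-04,  6.24495205e-04,
        -4.54417229e-04],
       [-7.22300174e-04, -3.08532468e-01,  9.51213538e-01,
        -1.24722468e-01],
       [ 0.00000000e+00,  0.00000000e+00,  0.00000000e+00,
         1.00000000e+00]])}
```

View pics/w1.png

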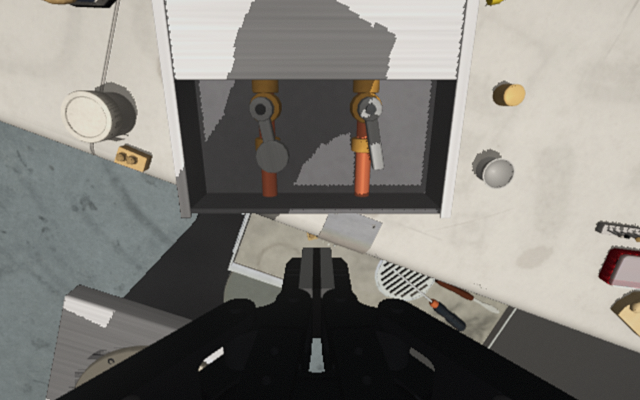

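View pics/s2.png

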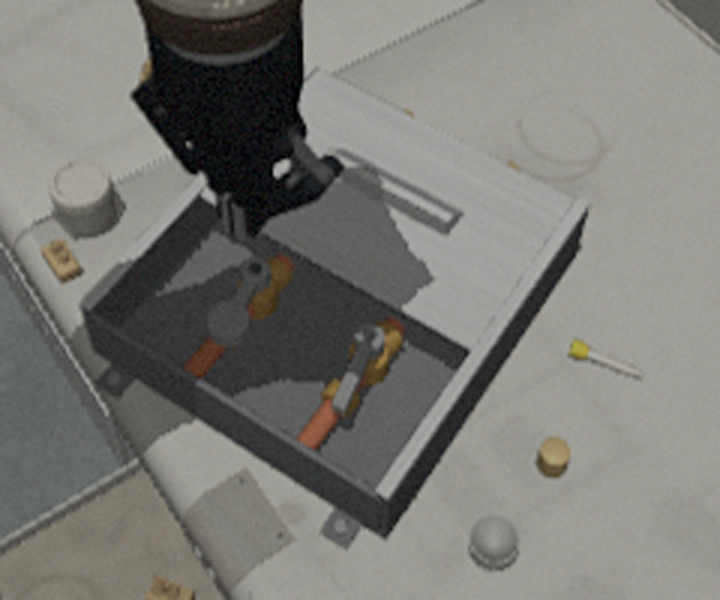

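The wrist view shows the disc handle in the left valve: hinge at about (262,108), disc at about (272,155). The plain handle runs from about (370,108) to (377,165). I convert these to box coordinates.

```bash
python3 - <<'E'
from h import *
from scipy.spatial.transform import Rotation as Rn
z=np.load('w1.npz'); c=calibration('wrist'); k=K(c); H=np.array(c['hand_eye'])
R=Rn.from_euler('xyz',z['rot'],degrees=True).as_matrix(); T=np.eye(4); T[:3,:3]=R; T[:3,3]=z['pos']; T=T@H
d=z['d']; v,u=np.mgrid[:400,:640]
p=np.stack([(u-k[0,2])/k[0,0]*d,(v-k[1,2])/k[1,1]*d,d],-1)@T[:3,:3].T+T[:3,3]
O=np.array([.4615,-.066]); cc,s=np.cos(np.radians(21.6)),np.sin(np.radians(21.6)); M=np.array([[cc,-s],[s,cc]])
def box(q): return np.r_[(q[:2]-O)@M*1000,q[2]*1000].round(1)
for n,(a,b,zz) in dict(disc=(272,155,.054),hinge=(262,108,.056),ph=(370,108,.056),pt=(377,165,.053),corL=(188,215,.071),corR=(440,211,.071)).items():
    r=T[:3,:3]@np.array([(a-k[0,2])/k[0,0],(b-k[1,2])/k[1,1],1]); q=T[:3,3]+r*(zz-T[2,3])/r[2]
    print(n,'ray',box(q),'depth',box(p[b,a]))
B=np.concatenate([(p[...,:2]-O)@M*1000,p[...,2:]*1000],-1)
m=(B[...,2]>46)&(B[...,2]<60)&(B[...,0]>-66)&(B[...,0]<44)&(abs(B[...,1])<112)&(d>0)
n,lab,st,ce=cv2.connectedComponentsWithStats(m.astype(np.uint8))
for i in range(1,n):
    if st[i,4]>50: q=B[lab==i]; print(st[i],q.min(0).round(1),q.max(0).round(1))
i=lab[155,272]; q=B[(lab==i)]; f=q[q[:,0]<-25]; print('disc circle',cv2.minEnclosingCircle(f[:,:2].astype(np.float32)))
# box walls: side wall tops
w=(B[...,2]>67)&(B[...,2]<76)&(B[...,0]>-75)&(B[...,0]<30)&(abs(B[...,1])<140)
for sg in (1,-1):
    q=B[w&(sg*B[...,1]>100)]; print('wall',np.percentile(q[:,1],[2,50,98]).round(1))
E
```

```text
disc ray [-14.6  41.9  54. ] depth [-14.5  41.9  54.2]
hinge ray [28.7 48.9 56. ] depth [28.8 48.6 58.2]
ph ray [ 28.7 -49.   56. ] depth [ 28.8 -48.8  57.4]
pt ray [-24.6 -58.9  53. ] depth [-24.5 -58.8  53.4]
corL ray [-69.2 122.2  71. ] depth [-69.1 122.1  71.2]
corR ray [ -65.2 -117.9   71. ] depth [ -68.9 -121.9   61.1]
[ 249   96   41   77 1605] [-31.3  26.1  46.1] [39.1 61.4 59.4]
[ 358   96   26   74 1081] [-28.5 -64.6  46.1] [ 39.  -38.8  59.7]
[203 203 227   6 887] [ -66.  -111.7   46. ] [-64.7 112.   60. ]
disc circle ((-25.45211410522461, 41.96803283691406), 11.93868350982666)
wall [119.4 123.9 129. ]
wall [-127.9 -122.9 -118.3]
```

Request:
play_rows:
  increments:
    - [[5,-25,20],[0,0,0],1]
    - [[12,-55,50],[0,0,0],1]
    - [[19,-78,80],[0,0,0],1]
    - [[19,-78,110],[0,0,0],1]
    - [[19,-78,135],[0,0,0],1]
    - [[19,-78,155],[0,0,0],1]
    - [[19,-78,170],[0,0,0],1]
    - [[19,-78,178],[0,0,0],1]
    - [[19,-78,181],[0,0,0],1]
    - [[19,-78,181],[0,0,0],1]

```text
time: 8.95
ee_pos: [0.4161, -0.0006, 0.0623]
tcp_rot: [-180.0, 0.0, 21.6]
wrist_force: [-0.1, 0.9, 0.8]
opening: 0.0
grasp_force: 0.0
```

```bash
python3 - <<'E'
from h import *
im,d=camera('wrist'); cv2.imwrite('pics/w2.png',im[...,::-1])
E
```

```text
(no output)
```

View pics/w2.png

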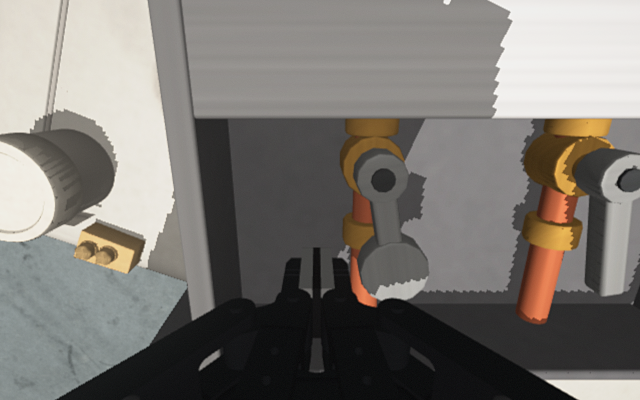

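Fingertips are down in the well to the left of the disc (tips near (320,260), disc near (395,268)), clear of everything. Now I push around the arc.

Request:
play_rows:
  increments:
    - [[-1,4,0],[0,0,0],1]
    - [[-2,9,0],[0,0,0],1]
    - [[-3,13,0],[0,0,0],1]
    - [[-4,17,0],[0,0,0],1]
    - [[-5,21,0],[0,0,0],1]
    - [[-5.2,26,0],[0,0,0],1]
    - [[-5.4,31,0],[0,0,0],1]
    - [[-5,36,0],[0,0,0],1]
    - [[-4,41,0],[0,0,0],1]
    - [[-3,44,0],[0,0,0],1]
    - [[-1.5,48,0],[0,0,0],1]
    - [[0,52,0],[0,0,0],1]
    - [[2.5,56,0],[0,0,0],1]
    - [[5.5,60,0],[0,0,0],1]
    - [[5.5,60,0],[0,0,0],1]

```text
time: 10.5
ee_pos: [0.4438, -0.0549, 0.0623]
tcp_rot: [180.0, -0.0, 21.6]
wrist_force: [-0.0, 0.2, -0.1]
opening: 0.0001
grasp_force: 0.0
```

```bash
python3 - <<'E'
from h import *
im,d=camera('wrist'); cv2.imwrite('pics/w3.png',im[...,::-1])
E
```

```text
(no output)
```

View pics/w3.png

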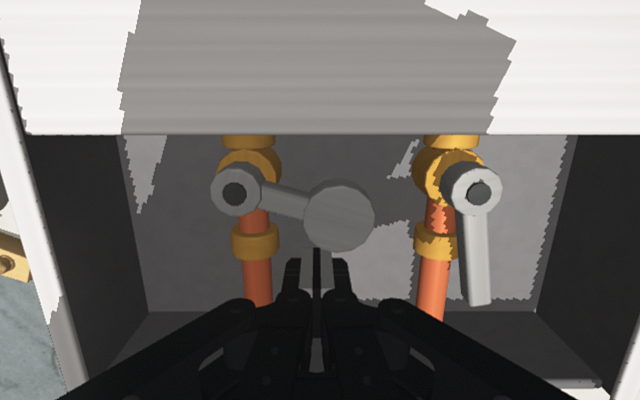

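The handle is turned about 75°, with the disc at (338,215) just ahead of the tips. I finish it in gentle steps.

Request:
play_rows:
  increments:
    - [[2,4,0],[0,0,0],1]
    - [[4,7,0],[0,0,0],1]
    - [[6,9,0],[0,0,0],1]
    - [[8,10,0],[0,0,0],1]
    - [[10,11,0],[0,0,0],1]
    - [[11.5,11,0],[0,0,0],1]
    - [[11.5,11,0],[0,0,0],1]

```text
time: 11.25
ee_pos: [0.4581, -0.0605, 0.0623]
tcp_rot: [180.0, -0.0, 21.6]
wrist_force: [-0.4, -0.8, 0.5]
opening: 0.0004
grasp_force: 0.4
```

Request:
play_rows:
  increments:
    - [[1,0,0],[0,0,0],1]
    - [[2,0,0],[0,0,0],1]
    - [[2,0,0],[0,0,0],1]

```text
time: 11.55
ee_pos: [0.4594, -0.0599, 0.0623]
tcp_rot: [180.0, 0.1, 21.6]
wrist_force: [-3.6, -3.3, 2.2]
opening: 0.0003
grasp_force: 2.3
```

Request:
play_rows:
  increments:
    - [[0.5,0,0],[0,0,0],1]
    - [[1,0,0],[0,0,0],1]
    - [[1,0,0],[0,0,0],1]

```text
time: 11.85
ee_pos: [0.4596, -0.0599, 0.0622]
tcp_rot: [180.0, 0.2, 21.5]
wrist_force: [-7.9, -4.9, 3.2]
opening: 0.0003
grasp_force: 4.7
```

Force is rising against the stop. I back off, lift and check.

Request:
play_rows:
  increments:
    - [[-4,0,0],[0,0,0],1]
    - [[-9,0,0],[0,0,0],1]
    - [[-12,0,0],[0,0,0],1]
    - [[-12,0,-20],[0,0,0],1]
    - [[-14,0,-55],[0,0,0],1]
    - [[-20,0,-95],[0,0,0],1]
    - [[-30,0,-135],[0,0,0],1]
    - [[-38,0,-165],[0,0,0],1]
    - [[-40,0,-180],[0,0,0],1]
    - [[-40,0,-180],[0,0,0],1]
    - [[-40,0,-180],[0,0,0],1]
    - [[-40,0,-180],[0,0,0],1]

```text
time: 13.05
ee_pos: [0.4232, -0.0739, 0.2404]
tcp_rot: [-179.9, 0.1, 21.6]
wrist_force: [1.3, -0.7, -0.7]
opening: -0.0002
grasp_force: 0.0
```

```bash
python3 - <<'E'
from h import *
im,d=camera('wrist'); cv2.imwrite('pics/w4.png',im[...,::-1])
E
```

```text
(no output)
```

View pics/w4.png

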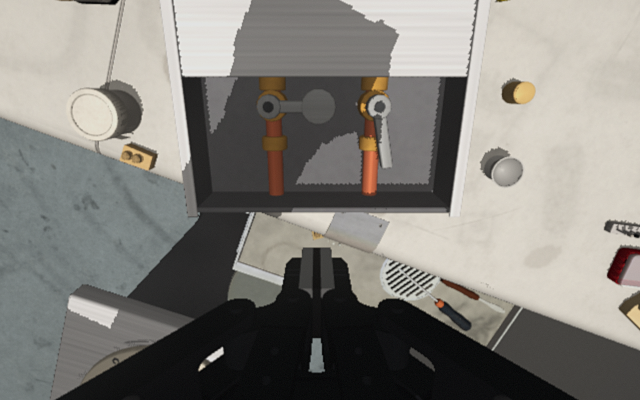

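The handle now points square to the right: hinge at (268,107), disc at (318,106). The plain handle at (378,108)–(386,165) has not moved and the cover is still back.

```bash
python3 -c "
from workcell import workorder; print(workorder.job_done())"
```

```text
the job is handed in; nothing more can be done
None
```

I pushed the cover back to its stop and the disc handle shut to its stop; the final wrist picture shows the plain handle and the bystanders in view unmoved, and the job is handed in (it returned no verdict).

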